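# Restock the sommelier's case from a carton

### The job

Swing both flaps of the carton wide open (upright or beyond), take out every wine tool that came in it and press each one fully home in the cutout of its own shape in the insert of the wooden case. Then fold both flaps of the empty carton back down shut, and leave the bottle, bowl and jar where they stand.

Things in the scene. Friction and masses are not known exactly. Their poses are not given: they have to be found in the camera images.
- corkscrew_mid (a point): a folded waiter's corkscrew standing on its edge: dark wooden bar 100 long, 30 wide, 40 tall, with two steel bands and a steel strip on top (mm). May be absent. Point: its centre, 20 mm above its underside; x along its length, z up. It fits either way round. The lowest 5 mm taper 2.5 mm a side. 0.08 to 0.2 kg.
- foilcutter_mid (a point): a foil cutter: red block 60 long, 42 wide, 40 tall, with a black disc and four steel wheels on top (mm). May be absent. Point: its centre, 20 mm above its underside; x along its length, z up. It fits either way round. The lowest 5 mm taper 2.5 mm a side. 0.08 to 0.2 kg.
- pump_mid (a point): a vacuum wine pump lying down, dumbbell-shaped seen from above: white middle bar 100 long, 24 wide, 40 tall, and at each end a blue block 28 long, 42 wide, 28 tall (bare white waist 44 long) (mm). May be absent. Point: its centre, 20 mm above its underside; x along its length, z up. It fits either way round. The lowest 5 mm taper 2.5 mm a side. 0.08 to 0.2 kg.
- thermometer_mid (a point): a bottle thermometer, cross-shaped seen from above: steel bar 98 long, 22 wide, 30 tall, with a middle dial block 36 long, 42 wide, 40 tall, white dial with a red pointer on top (mm). May be absent. Point: its centre, 20 mm above its underside; x along its length, z up. It fits either way round. The lowest 5 mm taper 2.5 mm a side. 0.08 to 0.2 kg.
- cutout_corkscrew (a point): centre of the mouth of the corkscrew cutout (slot 103 x 33 mm), level with the insert's flat top, 26 mm above the bench; x along its length, z up. 14 mm deep, yellow floor, 1.5 mm clearance all round the tool. Fully home the tool's centre is 6 mm above this point.
- cutout_foilcutter (a point): centre of the mouth of the foilcutter cutout (rectangle 63 x 45 mm), level with the insert's flat top, 26 mm above the bench; x along its length, z up. 14 mm deep, yellow floor, 1.5 mm clearance all round the tool. Fully home the tool's centre is 6 mm above this point.
- cutout_pump (a point): centre of the mouth of the pump cutout (dumbbell, 103 long, 45 wide at the ends, 27 wide at the waist mm), level with the insert's flat top, 26 mm above the bench; x along its length, z up. 14 mm deep, yellow floor, 1.5 mm clearance all round the tool. Fully home the tool's centre is 6 mm above this point.
- cutout_thermometer (a point): centre of the mouth of the thermometer cutout (cross, bar 101 x 25 with a middle lobe 39 x 45 mm), level with the insert's flat top, 26 mm above the bench; x along its length, z up. 14 mm deep, yellow floor, 1.5 mm clearance all round the tool. Fully home the tool's centre is 6 mm above this point.
- carton_floor (a point): centre of the carton's inside floor, 4 mm above the bench; x along its 300 mm length (and both hinges), y across its 260 mm width. Walls 4 mm, rim 72 mm above the bench; fixed. A grey tray 12 mm high (rims 46 mm wide along the long walls, 20 along the short, cross 24 wide) makes four cells 114 (x) by 68 (y); each tool stands upright in a cell, roughly along x.
- flap_left (a joint): carton flap hinged on the +y long wall, rad: 0 lies flat shut, 1.57 stands upright, 2.0 leans out as far as it goes; a stiff crease holds it wherever it is left (0.08 N m). 296 mm along the hinge, 114 wide, 4 thick; a 30 mm gap to the other flap when shut.
- tab_left (a point): point on the red pull tab standing square on flap_left's upper face: tab 36 mm long (along the hinge), 8 thick, 34 tall, 14 in from the free edge. The point is at its middle, 20 mm above the upper face (24 above the hinge plane), 100 mm along the flap from the hinge. x along the hinge, z out of the upper face. Pinched by its two ends (along x) it can pivot between the pads as the flap swings.
- hinge_left (a point): middle of the hinge line of flap_left, at rim height 72 mm on the +y wall; x along the hinge
- flap_right (a joint): carton flap hinged on the -y long wall, rad: 0 lies flat shut, 1.57 stands upright, 2.0 leans out as far as it goes; a stiff crease holds it wherever it is left (0.08 N m). 296 mm along the hinge, 114 wide, 4 thick; a 30 mm gap to the other flap when shut.
- tab_right (a point): point on the red pull tab standing square on flap_right's upper face: tab 36 mm long (along the hinge), 8 thick, 34 tall, 14 in from the free edge. The point is at its middle, 20 mm above the upper face (24 above the hinge plane), 100 mm along the flap from the hinge. x along the hinge, z out of the upper face. Pinched by its two ends (along x) it can pivot between the pads as the flap swings.
- hinge_right (a point): middle of the hinge line of flap_right, at rim height 72 mm on the -y wall; x along the hinge
- half_bottle: green half-size bottle with yellow cap, 62 mm diameter, 230 tall, standing, a bystander beyond the work; origin at the centre of its underside, z up
- tasting_bowl: steel tasting bowl, 80 mm across, 35 tall, a bystander beyond the work; origin at the centre of its underside, z up
- cork_jar: cork-filled jar with steel lid, 80 mm diameter, 110 tall, a bystander beyond the work; origin at the centre of its underside, z up
- case: low open wooden case, 322 x 192 mm, walls 30 mm high, fixed to the bench; origin under its middle, x along its length. Black insert of four blocks, a cutout in each, in any arrangement. Two grey sprung cheeks at mid-length of each cutout pinch the tool: merely let go it stands about 7 mm proud; 9 to 15 N straight down presses it to the floor, and there it stays.
Mind the look-alikes: they are no part of the job. Of the things shaped like the part that bears corkscrew_mid, the dark wooden one is meant. What is shaped like the part that bears cutout_pump but white is not meant.

How it is judged:
By the outcome, as a careful person would: the job done as asked, in the order asked, and still so for the second after the job is handed in, with the robot touching nothing.
Of corkscrew, foilcutter, pump, thermometer only 2 to 4 are there at a start; the rules pass over those that are not, and their reading is None.
At some moment in a run one of foilcutter, pump, thermometer may be knocked a few centimetres aside while the robot is not near it.
Once in a run the grip may slacken for a moment while it holds something.
It also fails if it takes over 210 s, if anything falls off the work surface, if the arm or the gripper's body presses on something with over 40 N, if the wrist force passes 120 N, or if a joint passes its speed limit or range.

### The arm

A 6-joint arm with a two-finger parallel gripper is mounted at the origin on the work surface. World frame = base frame: x ahead of the robot, y to its left, z up, the work surface at z = 0. Lengths are in m, angles in rad, forces in N, time in s.
With the tool pointing down it reaches from about 0.3 to 0.775 m from the base axis. Payload 14.6 kg.
Tool frame: the origin (TCP) lies midway between the tips of the shut fingers; the grasp point (between the pads) lies 19 mm behind it; z points along the fingers, y is the line along which they close (so a half turn about z gives the same grasp; the last joint's range is limited). The gripper opens to 94 mm and grips with 3 to 60 N. Pads are 16 mm wide; open, the fingers measure 119 mm over their backs; the gripper's body (75 mm by 177 mm) begins 78 mm behind the grasp point.
Start: joints at [1.038, 0.3, 1.521, -0, 1.321, -0.067], TCP at [0.247, 0.491, 0.205] pointing down, gripper open.
Joint ranges: [-3.03, 3.03], [-0.79, 2.21], [0.23, 2.52], [-1.04, 4.18], [0, 3.07], [-2.55, 2.55]. Speed limits (rad/s): [2.22, 2.22, 2.57, 3.14, 3.14, 3.14].

### API

Orientations are given as [roll, pitch, yaw] about the fixed x, y, z axes, in that order (R = Rz(yaw) Ry(pitch) Rx(roll)).
In Python, from station import ctrl gives the robot as it stands. The module is installed in compiled form; this text tells all that it offers.
- The arm moves only by the tool servo_tool, never from a script. Its argument "plan" is a list of rows, each a list of 7 numbers: the opening in per cent of the stroke, from 0 (shut) to 100 (fully open), then the shift along the tool's x, y, z in m, then the turn, a rotation vector about the tool's x, y, z in rad. A call has exactly 8 rows; each row shifts and turns the commanded pose from where the row before left it, along the tool's axes as they then stand; what a row does not reach is not made up. A row lasts 1/8 s, in which the tool goes at most 62.5 mm and 10.7 degrees, less where a joint would pass 70% of its speed; a pose out of reach is approached as far as the arm can. A call with a gripper value outside its range is refused whole. The fingers move at their own pace and stop on an object; "force" is the grip in N (left out, the last holds). Time passes only in rows, so rows that do not move let the fingers close, or fill a call up. It gives the time, the measured TCP pose, the force, the opening and the grip force at its end, in the units of the state.
- ctrl.get_obs(): the state, without advancing time (a new reading comes with each control period).
- ctrl.camera(name): name is "scene" or "top" or "wrist"; returns a dict with "pixels" (400x640x3 uint8, red, green, blue), "z_map" (400x640 float32, m along the optical axis (not along the pixel's ray), 0 where there is no reading), "mtx" (3x3 intrinsics, pixels), "pose" (4x4, takes a point from camera to world coordinates). Camera axes: x right, y up, looking along -z (the intrinsics and any distortion apply to the point x, -y, -z); pixel columns grow to the right and rows downward; lengths in m; the calibration is good to about 2 mm. A picture is of the moment at which its call begins.
- ctrl.hand_in(): hands the job in; it is judged then, once.
The state is a dict: "time_s": time; "qpos": joint angles; "joint_vel": joint speeds; "tau": joint torques, N m; "ee_pos": TCP position; "eef_rot": TCP orientation; "force": force on the tool from outside, world axes, zero at the start; "moment": the same for the moment, N m; "grip_width": finger opening in m; "grip_force": force on a finger pad.
Only numpy, scipy, OpenCV 4.12 (cv2) and the standard library are available. Lean on these libraries where they do the work, as an engineer would, in place of code of your own. Each camera call takes 0.05 s, during which the arm holds its last target. There are 200 camera calls.

## Working session

There is one attempt and no reset: what is moved stays moved. The work goes in short steps, Python scripts to look and compute and a tool call to move; the robot and the scene stay as the last step left them, time stands still between calls to the robot, and variables do not carry over. Pictures are saved under pics/ and viewed, at most 14 in all, crops included, and the job is handed in when it is done.

Besides the shell and the picture viewer there is one more tool, called after "Request:" as a command line: name --pt "numbers of a row" for each row, then --argument value for the rest. servo_tool: Moves the arm, as the interface text tells. Its arguments: {"type":"object","properties":{"plan":{"type":"array","items":{"type":"array","items":{"type":"number"}}},"force":{"type":"number"}},"required":["plan"]}

```bash
mkdir -p pics; cat > h.py <<'E'
import numpy as np, cv2
from station import ctrl
from scipy.spatial.transform import Rotation as R
def cam(n, save=None):
    c=ctrl.camera(n)
    if save: cv2.imwrite('pics/'+save+'.png',c['pixels'][:,:,::-1])
    np.savez('last_'+n+'.npz',**c)
    return c
def last(n): return dict(np.load('last_'+n+'.npz'))
def ray(c,u,v,z):
    K=c['mtx'];T=c['pose']
    d=np.array([(u-K[0,2])/K[0,0],-(v-K[1,2])/K[1,1],-1.])
    d=T[:3,:3]@d;o=T[:3,3]
    return o+d*(z-o[2])/d[2]
def cloud(c):
    K=c['mtx'];T=c['pose'];z=c['z_map'];v,u=np.mgrid[:400,:640]
    p=np.stack([(u-K[0,2])/K[0,0]*z,-(v-K[1,2])/K[1,1]*z,-z],-1)
    return p@T[:3,:3].T+T[:3,3]
E
python3 - <<'E'
from h import *
np.set_printoptions(precision=3,suppress=True)
for n in['scene','top']:
    c=cam(n,n+'0');print(n,c['pose'],c['mtx'])
o=ctrl.get_obs();print({k:np.round(v,3) for k,v in o.items()})
E
```

```text
scene [[ 0.058 -0.693  0.718  1.311]
 [ 0.998  0.038 -0.044 -0.125]
 [ 0.004  0.72   0.694  0.85 ]
 [ 0.     0.     0.     1.   ]] [[385.43    0.    318.633]
 [  0.    385.43  197.821]
 [  0.      0.      1.   ]]
top [[-0.016  0.997 -0.076  0.456]
 [-1.    -0.015  0.013 -0.046]
 [ 0.012  0.077  0.997  1.12 ]
 [ 0.     0.     0.     1.   ]] [[362.865   0.    321.032]
 [  0.    362.865 204.499]
 [  0.      0.      1.   ]]
{'time_s': np.float64(0.1), 'qpos': array([ 1.038,  0.3  ,  1.522,  0.   ,  1.321, -0.067]), 'joint_vel': array([-0.001,  0.001, -0.001,  0.001, -0.001,  0.   ]), 'tau': array([  0.001, -53.265, -35.329,   0.071,   0.023,  -0.   ]), 'ee_pos': array([0.247, 0.491, 0.205]), 'eef_rot': array([-3.141, -0.   ,  2.676]), 'force': array([ 0.223, -0.303, -0.503]), 'moment': array([-0.008,  0.039,  0.025]), 'grip_force': np.float64(0.0), 'grip_width': np.float64(0.094)}
```

View pics/top0.png

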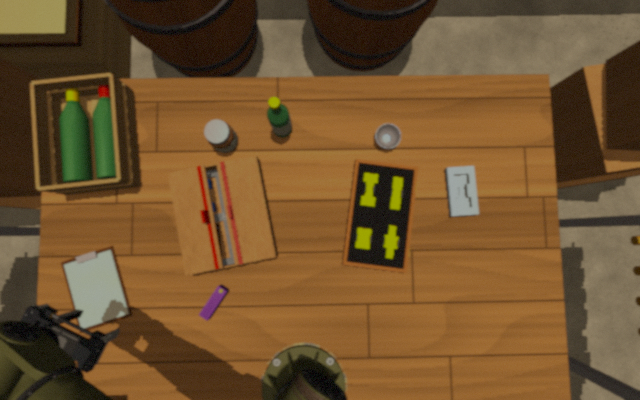

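View pics/scene0.png

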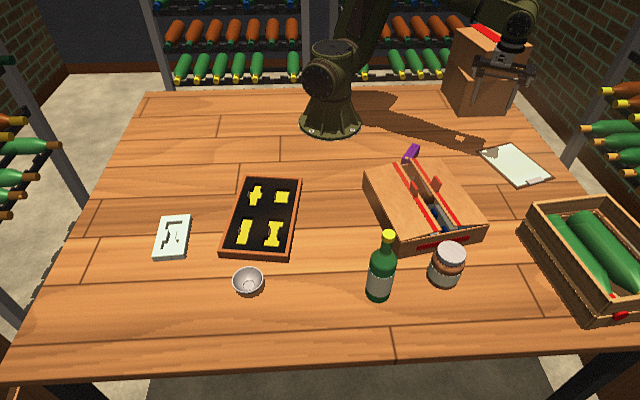

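Top view: closed carton at (222,215), case at (381,215). White plate (462,190) is the pump-cutout look-alike, since the cutout I want is in the black insert. The purple bar (214,302) is the corkscrew look-alike, since the one I want is dark wood and in the carton. Next I measure both and crop to confirm.

```bash
python3 - <<'E'
from h import *
np.set_printoptions(precision=4,suppress=True)
c=last('top');P=cloud(c);z=P[...,2];im=c['pixels'];hsv=cv2.cvtColor(im,cv2.COLOR_RGB2HSV)
m=((z>.055)&(z<.1));m[:, :165]=0;m[:,280:]=0;m[:160]=0;m[280:]=0
p=P[m][:,:2].astype(np.float32)
r=cv2.minAreaRect(p*1000);print('carton',r,len(p)); 
# height profile in carton frame
a=np.deg2rad(r[2]); print(cv2.boxPoints(r))
s=last('scene');Q=cloud(s)
red=(hsv[...,1]>150)&((hsv[...,0]<8)|(hsv[...,0]>172))&(hsv[...,2]>90)&m
n,l,st,ce=cv2.connectedComponentsWithStats(red.astype(np.uint8))
for i in range(1,n):
    if st[i,4]>3: print('red',ce[i],st[i],P[l==i].mean(0))
yel=((hsv[...,0]>22)&(hsv[...,0]<38)&(hsv[...,1]>180)&(hsv[...,2]>120)).astype(np.uint8);yel[:160]=0
n,l,st,ce=cv2.connectedComponentsWithStats(yel)
for i in range(1,n):
    if st[i,4]>30:
        v,u=np.where(l==i);q=np.array([ray(c,a,b,.012) for a,b in zip(u,v)])[:,:2]
        rr=cv2.minAreaRect((q*1000).astype(np.float32));print('yel',ce[i],st[i],rr,q.mean(0))
dark=((hsv[...,2]<45)).astype(np.uint8);dark[:,:340]=0;dark[:,425:]=0;dark[:155]=0;dark[275:]=0
dark|=yel*(np.arange(640)>340).astype(np.uint8)
n,l,st,ce=cv2.connectedComponentsWithStats(dark);i=1+np.argmax(st[1:,4])
v,u=np.where(l==i);q=np.array([ray(c,a,b,.026) for a,b in zip(u,v)])[:,:2]
print('insert',cv2.minAreaRect((q*1000).astype(np.float32)))
# flap heights on top image rows
for v in (190,215,240,255): print(v,[(u,round(float(z[v,u])*1000)) for u in range(172,274,6)])
A=im[150:290,160:290];B=im[150:290,340:490]
A=cv2.resize(A[:,:,::-1],None,fx=3,fy=3,interpolation=3);B=cv2.resize(B[:,:,::-1],None,fx=2.7,fy=3,interpolation=3)
cv2.imwrite('pics/crop1.png',np.hstack([A,B]))
E
```

```text
carton ((512.2810668945312, 226.88815307617188), (300.4410705566406, 261.39154052734375), 10.604776382446289) 8140
[[340.5739 327.7061]
 [388.6786  70.7791]
 [683.9882 126.0703]
 [635.8835 382.9972]]
red [225.6692 183.6241] [221 162  10  43 133] [0.599  0.211  0.0895]
red [202.2566 188.4779] [198 166  10  44 113] [0.5855 0.2758 0.0946]
red [236.1014 240.0676] [231 217  11  47 148] [0.4384 0.1811 0.0898]
red [212.5738 245.6066] [207 223  12  46 122] [0.4241 0.2457 0.0945]
yel [368.9889 189.2423] [361 173  17  33 359] ((586.1281127929688, -209.20423889160156), (43.58835220336914, 99.58763122558594), 82.25865173339844) [ 0.5858 -0.2092]
yel [396.1877 192.8511] [390 177  13  33 309] ((573.5894775390625, -292.7158508300781), (30.613452911376953, 99.56973266601562), 81.4079818725586) [ 0.5734 -0.2927]
yel [390.5323 241.6613] [384 225  14  34 310] ((424.68658447265625, -270.6698303222656), (38.03533935546875, 99.39237213134766), 81.9151840209961) [ 0.4243 -0.2706]
yel [363.0251 238.0143] [355 228  17  21 279] ((436.58404541015625, -186.91159057617188), (43.52791976928711, 60.53017044067383)
[... 215 characters left out ...]
2), (208, 100), (214, 3), (220, 13), (226, 93), (232, 87), (238, 88), (244, 82), (250, 80), (256, 79), (262, 76), (268, 3)]
215 [(172, 2), (178, 77), (184, 85), (190, 84), (196, 90), (202, 123), (208, 108), (214, 17), (220, 18), (226, 90), (232, 108), (238, 87), (244, 86), (250, 84), (256, 82), (262, 76), (268, 70)]
240 [(172, 1120), (178, -2), (184, 79), (190, 81), (196, 87), (202, 89), (208, 94), (214, 95), (220, 22), (226, 5), (232, 91), (238, 84), (244, 84), (250, 88), (256, 82), (262, 78), (268, 77)]
255 [(172, 1), (178, 1), (184, 79), (190, 81), (196, 85), (202, 87), (208, 93), (214, 97), (220, 100), (226, 6), (232, 17), (238, 93), (244, 86), (250, 83), (256, 81), (262, 84), (268, 75)]
```

View pics/crop1.png

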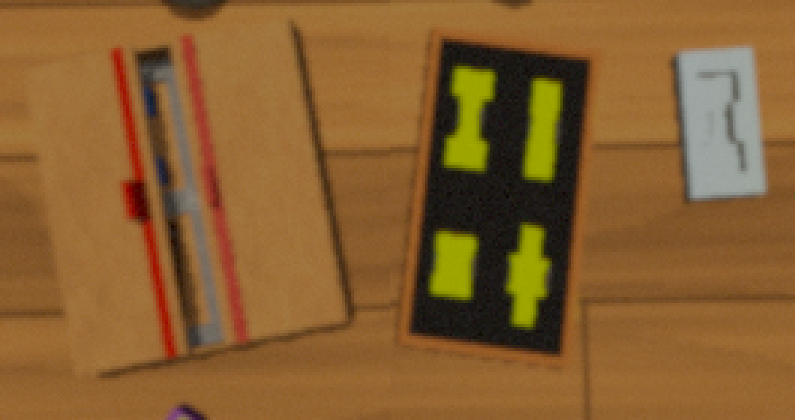

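The crop confirms it: four yellow-floored cutouts in the black insert. Pump is far-left, corkscrew far-right, foil cutter near-left and thermometer near-right. The white plate is the decoy. Next: flap angles, tab positions and bystander positions.

```bash
cat >> h.py <<'E'
CC=np.array([.512,.227]);CY=.185
def c2w(x,y,cc=CC,a=CY): return cc+np.array([[np.cos(a),-np.sin(a)],[np.sin(a),np.cos(a)]])@[x,y]
def w2c(p,cc=CC,a=CY): return (np.asarray(p)[...,:2]-cc)@np.array([[np.cos(a),-np.sin(a)],[np.sin(a),np.cos(a)]])
def go(pos,yaw=None,pos0=None,yaw0=None):
    "tool-frame shift (translate first in present frame) and turn about tool z (down)"
    o=ctrl.get_obs();p0=o['ee_pos'] if pos0 is None else np.array(pos0)
    Rt=R.from_euler('xyz',o['eef_rot']) if yaw0 is None else R.from_euler('xyz',[np.pi,0,yaw0])
    y0=o['eef_rot'][2] if yaw0 is None else yaw0
    d=Rt.inv().apply(np.array(pos)-p0)
    t=0 if yaw is None else -((yaw-y0+np.pi)%(2*np.pi)-np.pi)
    print('shift',np.round(d,4),'n',np.linalg.norm(d)/.0625,'turn z',round(t,4),'n',abs(t)/.186)
def st():
    o=ctrl.get_obs();print({k:np.round(o[k],4) for k in('time_s','ee_pos','eef_rot','force','grip_width','grip_force','qpos')})
E
python3 - <<'E'
from h import *
np.set_printoptions(precision=4,suppress=True)
for n in('top','scene'):
    c=last(n);P=cloud(c);q=w2c(P);z=P[...,2]
    for s in(1,-1):
        yy=s*q[...,1]
        m=(yy>.03)&(yy<.12)&(abs(q[...,0])<.13)&(z>.07)&(z<.13)&(abs(q[...,0])>.03)
        k=np.polyfit(yy[m],z[m],1);print(n,s,'theta',-k[0],'z@hinge',np.polyval(k,.129))
        hsv=cv2.cvtColor(c['pixels'],cv2.COLOR_RGB2HSV)
        red=(hsv[...,1]>130)&((hsv[...,0]<8)|(hsv[...,0]>172))
        m=red&(abs(q[...,0])<.04)&(abs(q[...,1]-s*.035)<.05)&(z>.103+.0)&(z<.16)
        if m.sum():print(' tab',m.sum(),q[m].mean(0),q[m].min(0),q[m].max(0),z[m].min(),z[m].max(),P[m].mean(0))
c=last('top');P=cloud(c)
for nm,b in dict(bottle=(262,95,292,140),jar=(203,118,240,155),bowl=(372,122,404,152)).items():
    p=P[b[1]:b[3],b[0]:b[2]].reshape(-1,3);p=p[p[:,2]>.02];print(nm,len(p),np.median(p,0),p.min(0),p.max(0),w2c(np.median(p,0)))
tl=c2w(0,.036);print(tl);go([*tl,.2],CY+np.pi/2)
E
```

```text
top 1 theta 0.18749272642223302 z@hinge 0.07653847538908966
 tab 77 [-0.0002  0.0331] [-0.0172  0.0286] [0.0167 0.0399] 0.10473542653678258 0.1317051836547214 [0.5057 0.2595 0.1214]
top -1 theta 0.13128066223186677 z@hinge 0.07646487914170093
 tab 43 [-0.0005 -0.0358] [-0.0173 -0.0389] [ 0.0174 -0.0319] 0.10837554857114862 0.12642645772209793 [0.5181 0.1918 0.1212]
scene 1 theta 0.18849039671839285 z@hinge 0.07634582238254188
 tab 34 [0.0035 0.0351] [-0.0137  0.0266] [0.0187 0.0409] 0.10316190036317585 0.13024256626897102 [0.509  0.2621 0.1221]
scene -1 theta 0.12911563633670625 z@hinge 0.076421098587163
 tab 30 [ 0.0033 -0.035 ] [-0.0162 -0.0397] [ 0.0187 -0.0296] 0.10427928125599772 0.12472900143061605 [0.5216 0.1932 0.1217]
bottle 702 [0.7707 0.0506 0.1506] [ 0.4561 -0.0461  0.0201] [0.8124 0.0854 1.1196] [ 0.2218 -0.221 ]
jar 811 [0.7366 0.2225 0.1084] [ 0.4561 -0.0461  0.0204] [0.7812 0.2668 1.1196] [ 0.22   -0.0457]
bowl 235 [ 0.7583 -0.2762  0.0323] [ 0.4561 -0.3088  0.02  ] [ 0.7866 -0.0461  1.1196] [ 0.1495 -0.5399]
[0.5054 0.2624]
shift [-0.3337 -0.0883  0.005 ] n 5.523742627223967 turn z 0.92 n 4.946093867825109
```

Request:
servo_tool --pt "70 -0.0556 -0.0147 0.001 0 0 0" --pt "70 -0.0556 -0.0147 0.001 0 0 0" --pt "70 -0.0556 -0.0147 0.001 0 0 0" --pt "70 -0.0556 -0.0147 0.001 0 0 0" --pt "70 -0.0556 -0.0147 0.001 0 0 0" --pt "70 -0.0556 -0.0147 0 0 0 0" --pt "70 0 0 0 0 0 0.184" --pt "70 0 0 0 0 0 0.184" --force 12

```text
time_s: 1.1
ee_pos: [0.5058, 0.262, 0.1999]
eef_rot: [-3.141, -0.0, 2.3]
force: [0.2, 0.3, 0.6]
grip_width: 0.066
grip_force: 0.0
```

Request:
servo_tool --pt "70 0 0 0 0 0 0.184" --pt "70 0 0 0 0 0 0.184" --pt "70 0 0 0 0 0 0.184" --pt "70 0 0 0 0 0 0" --pt "70 0 0 0 0 0 0" --pt "70 0 0 0 0 0 0" --pt "70 0 0 0 0 0 0" --pt "70 0 0 0 0 0 0"

```text
time_s: 2.1
ee_pos: [0.5055, 0.2628, 0.2004]
eef_rot: [3.142, -0.0, 1.756]
force: [-1.0, 1.0, -1.0]
grip_width: 0.0656
grip_force: 0.0
```

```bash
python3 - <<'E'
from h import *
st();t=c2w(0,.034);go([*t,.101],CY+np.pi/2)
E
```

```text
{'time_s': np.float64(2.1), 'ee_pos': array([0.5055, 0.2628, 0.2004]), 'eef_rot': array([ 3.1416, -0.    ,  1.7564]), 'force': array([-0.9585,  0.9916, -1.0216]), 'grip_width': np.float64(0.0656), 'grip_force': np.float64(0.0), 'qpos': array([0.4151, 0.3477, 1.4698, 0.    , 1.3241, 0.2295])}
shift [-0.0024 -0.0002  0.0994] n 1.5915787515536763 turn z 0.0006 n 0.0032380547965625396
```

Request:
servo_tool --pt "70 -0.002 0 0.03 0 0 0" --pt "70 0 0 0.035 0 0 0" --pt "70 0 0 0.034 0 0 0" --pt "70 0 0 0 0 0 0" --pt "20 0 0 0 0 0 0" --pt "20 0 0 0 0 0 0" --pt "20 0 0 0 0 0 0" --pt "20 0 0 0 0 0 0" --force 12

```text
time_s: 3.1
ee_pos: [0.5073, 0.2612, 0.1026]
eef_rot: [3.137, -0.001, 1.756]
force: [9.8, 2.2, -0.0]
grip_width: 0.0358
grip_force: 12.0
```

Request:
servo_tool --pt "20 0 0 0 0 0 0" --pt "20 0.007 0 -0.0116 0 0 0" --pt "20 0.0085 0 -0.0106 0 0 0" --pt "20 0.0098 0 -0.0094 0 0 0" --pt "20 0.0109 0 -0.0081 0 0 0" --pt "20 0.0119 0 -0.0066 0 0 0" --pt "20 0.0126 0 -0.005 0 0 0" --pt "20 0.0132 0 -0.0033 0 0 0"

```text
time_s: 4.1
ee_pos: [0.4937, 0.3337, 0.1576]
eef_rot: [3.137, -0.0, 1.755]
force: [9.3, -0.2, -0.0]
grip_width: 0.0358
grip_force: 12.0
```

Request:
servo_tool --pt "20 0.0135 0 -0.0016 0 0 0" --pt "20 0.0136 0 0 0 0 0" --pt "20 0.0134 0 0.0019 0 0 0" --pt "20 0.0131 0 0.0037 0 0 0" --pt "20 0.0125 0 0.0053 0 0 0" --pt "20 0.0117 0 0.0069 0 0 0" --pt "20 0.0107 0 0.0084 0 0 0" --pt "20 0 0 0 0 0 0"

```text
time_s: 5.1
ee_pos: [0.4772, 0.422, 0.1328]
eef_rot: [3.137, -0.003, 1.757]
force: [7.1, 4.7, 4.0]
grip_width: 0.0355
grip_force: 12.0
```

Request:
servo_tool --pt "70 0 0 0 0 0 0" --pt "70 0 0 0 0 0 0" --pt "70 0 0 0 0 0 0" --pt "70 0.01 0 -0.05 0 0 0" --pt "70 0 0 -0.05 0 0 0" --pt "70 0 0 -0.03 0 0 0" --pt "70 0 0 0 0 0 0" --pt "70 0 0 0 0 0 0"

```text
time_s: 6.1
ee_pos: [0.4739, 0.43, 0.2599]
eef_rot: [-3.14, 0.001, 1.756]
force: [0.0, -0.3, -0.4]
grip_width: 0.0659
grip_force: 0.0
```

```bash
python3 - <<'E'
from h import *
st();t=c2w(.001,-.032);go([*t,.24],CY+np.pi/2)
E
```

```text
{'time_s': np.float64(6.1), 'ee_pos': array([0.4739, 0.43  , 0.2599]), 'eef_rot': array([-3.1398e+00,  1.0000e-03,  1.7557e+00]), 'force': array([ 0.0251, -0.2887, -0.3801]), 'grip_width': np.float64(0.0659), 'grip_force': np.float64(0.0), 'qpos': array([0.6796, 0.4778, 1.1523, 0.    , 1.5136, 0.4947])}
shift [-0.2385  0.0012  0.0201] n 3.829415873542874 turn z -0.0001 n 0.000496057480879444
```

Request:
servo_tool --pt "70 -0.0596 0 0 0 0 0" --pt "70 -0.0596 0.001 0 0 0 0" --pt "70 -0.0596 0 0 0 0 0" --pt "70 -0.0597 0 0 0 0 0" --pt "70 0 0 0.04 0 0 0" --pt "70 0 0 0.04 0 0 0" --pt "70 0 0 0 0 0 0" --pt "70 0 0 0 0 0 0"

```text
time_s: 7.1
ee_pos: [0.5193, 0.1962, 0.1824]
eef_rot: [3.141, -0.0, 1.756]
force: [0.5, -0.7, 0.0]
grip_width: 0.0659
grip_force: 0.0
```

```bash
python3 - <<'E'
from h import *
st();t=c2w(.001,-.0335);go([*t,.096],CY+np.pi/2)
E
```

```text
{'time_s': np.float64(7.1), 'ee_pos': array([0.5193, 0.1962, 0.1824]), 'eef_rot': array([ 3.1409e+00, -1.0000e-04,  1.7560e+00]), 'force': array([ 0.5143, -0.7364,  0.0427]), 'grip_width': np.float64(0.0659), 'grip_force': np.float64(0.0), 'qpos': array([ 0.2953,  0.3302,  1.536 , -0.    ,  1.2747,  0.1101])}
shift [-0.0019 -0.0006  0.0864] n 1.3833531518928726 turn z 0.0002 n 0.0012752607739652494
```

Request:
servo_tool --pt "70 -0.002 0 0.03 0 0 0" --pt "70 0 0 0.03 0 0 0" --pt "70 0 0 0.025 0 0 0" --pt "70 0 0 0 0 0 0" --pt "20 0 0 0 0 0 0" --pt "20 0 0 0 0 0 0" --pt "20 0 0 0 0 0 0" --pt "20 0 0 0 0 0 0" --force 12

```text
time_s: 8.1
ee_pos: [0.5199, 0.1942, 0.097]
eef_rot: [3.14, -0.0, 1.756]
force: [4.2, 2.1, 2.4]
grip_width: 0.0359
grip_force: 12.0
```

Request:
servo_tool --pt "20 0 0 0 0 0 0" --pt "20 -0.0066 0 -0.0123 0 0 0" --pt "20 -0.0082 0 -0.0114 0 0 0" --pt "20 -0.0096 0 -0.0102 0 0 0" --pt "20 -0.0109 0 -0.0088 0 0 0" --pt "20 -0.0119 0 -0.0073 0 0 0" --pt "20 -0.0128 0 -0.0056 0 0 0" --pt "20 -0.0134 0 -0.0038 0 0 0"

```text
time_s: 9.1
ee_pos: [0.5334, 0.1219, 0.1565]
eef_rot: [3.14, -0.0, 1.756]
force: [6.0, 2.1, -1.6]
grip_width: 0.0357
grip_force: 12.0
```

Request:
servo_tool --pt "20 -0.0138 0 -0.002 0 0 0" --pt "20 -0.014 0 0 0 0 0" --pt "20 -0.0139 0 0.0017 0 0 0" --pt "20 -0.0135 0 0.0036 0 0 0" --pt "20 -0.0129 0 0.0053 0 0 0" --pt "20 -0.0121 0 0.007 0 0 0" --pt "20 -0.011 0 0.0086 0 0 0" --pt "20 0 0 0 0 0 0"

```text
time_s: 10.1
ee_pos: [0.5505, 0.031, 0.1317]
eef_rot: [3.14, 0.001, 1.755]
force: [6.5, -1.9, 3.5]
grip_width: 0.0357
grip_force: 12.0
```

Request:
servo_tool --pt "70 0 0 0 0 0 0" --pt "70 0 0 0 0 0 0" --pt "70 0 0 0 0 0 0" --pt "70 -0.01 0 -0.05 0 0 0" --pt "70 0 0 -0.05 0 0 0" --pt "70 -0.06 0 -0.03 0 0 0" --pt "70 -0.06 0 0 0 0 0" --pt "70 -0.06 0 0 0 0 0"

```text
time_s: 11.1
ee_pos: [0.5839, -0.1521, 0.2599]
eef_rot: [3.141, 0.0, 1.756]
force: [-0.0, 0.5, -0.4]
grip_width: 0.0657
grip_force: 0.0
```

```bash
python3 - <<'E'
from h import *
st()
cam('scene');c=cam('top')
im=c['pixels'][140:290,150:290];cv2.imwrite('pics/open.png',cv2.resize(im[:,:,::-1],None,fx=4,fy=4,interpolation=3))
E
```

```text
{'time_s': np.float64(11.1), 'ee_pos': array([ 0.5839, -0.1521,  0.2599]), 'eef_rot': array([3.1413e+00, 1.0000e-04, 1.7565e+00]), 'force': array([-0.0331,  0.4927, -0.3855]), 'grip_width': np.float64(0.0657), 'grip_force': np.float64(0.0), 'qpos': array([-0.3155,  0.3882,  1.2779,  0.    ,  1.4752, -0.5012])}
```

View pics/open.png

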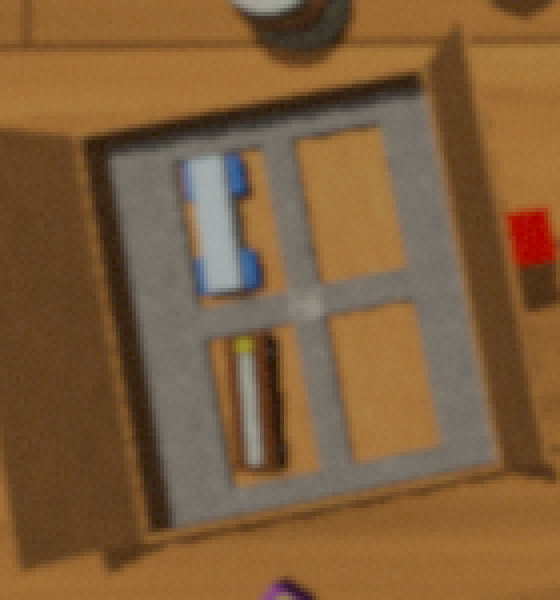

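Both flaps are wide open. The pump is in the far-left cell (crop (215,225)) and the dark wooden corkscrew in the near-left cell (255,405). The other two cells are empty, so there are two tools. The purple bar at the bottom is the look-alike.

```bash
python3 - <<'E'
from h import *
np.set_printoptions(precision=4,suppress=True)
for n in('top','scene'):
    c=last(n);P=cloud(c);q=w2c(P);z=P[...,2]
    for nm,cx in(('pump',.069),('cork',-.069)):
        m=(abs(q[...,0]-cx)<.062)&(abs(q[...,1]-.046)<.04)&(z>.03)&(z<.052)
        p=(P[m][:,:2]*1000).astype(np.float32);d=np.linalg.svd(p-p.mean(0),full_matrices=False)[2][0]
        print(n,nm,m.sum(),cv2.minAreaRect(p),p.mean(0),'pca yaw',np.arctan2(d[1],d[0]),w2c(p.mean(0)/1000))
    for s in(1,-1):
        yy=s*q[...,1];m=(yy>.12)&(yy<.2)&(abs(q[...,0])<.13)&(z>.09)&(z<.15)
        if m.sum()>20:
            k=np.polyfit(z[m],yy[m],1);print('flap',s,np.pi/2+np.arctan(k[0]))
go([*c2w(0,.046),.26],CY)
E
```

```text
top pump 399 ((571.1062622070312, 286.67486572265625), (100.12105560302734, 42.653297424316406), 9.418485641479492) [570.4683 285.1031] pca yaw -2.975997 [0.0682 0.0464]
top cork 395 ((438.008544921875, 259.6482849121094), (100.0099105834961, 32.088470458984375), 6.09655237197876) [437.9164 258.4483] pca yaw -3.0433881 [-0.067   0.0445]
flap 1 1.947734055829625
flap -1 1.9460864635084025
scene pump 347 ((571.710693359375, 286.5287780761719), (102.25341033935547, 43.46799850463867), 8.825713157653809) [575.0395 283.5555] pca yaw 0.17809437 [0.0724 0.044 ]
scene cork 288 ((440.0703430175781, 259.6430969238281), (101.83892822265625, 31.2332763671875), 5.949247360229492) [444.8155 257.8111] pca yaw 0.111533634 [-0.0604  0.0426]
flap 1 1.9464755872757857
flap -1 1.9846722502468475
shift [ 0.4348 -0.0021 -0.0014] n 6.956872521701305 turn z 1.5663 n 8.420826288533798
```

Request:
servo_tool --pt "70 0.0542 0.0085 0 0 0 0" --pt "70 0.0542 0.0085 0 0 0 0" --pt "70 0.0542 0.0085 0 0 0 0" --pt "70 0.0542 0.0085 0 0 0 0" --pt "70 0.0542 0.0085 0 0 0 0" --pt "70 0.0542 0.0085 0 0 0 0" --pt "70 0.0542 0.0085 0 0 0 0" --pt "70 0.0542 0.0088 0 0 0 0"

```text
time_s: 12.2
ee_pos: [0.5703, 0.2906, 0.2596]
eef_rot: [-3.141, 0.0, 1.756]
force: [-0.3, -0.3, 0.1]
grip_width: 0.0658
grip_force: 0.0
```

Request:
servo_tool --pt "70 0 0 0 0 0 0.1774" --pt "70 0 0 0 0 0 0.1774" --pt "70 0 0 0 0 0 0.1774" --pt "70 0 0 0 0 0 0.1774" --pt "70 0 0 0 0 0 0.1774" --pt "70 0 0 0 0 0 0.1774" --pt "70 0 0 0 0 0 0.1774" --pt "70 0 0 0 0 0 0.1774"

```text
time_s: 13.2
ee_pos: [0.5706, 0.2888, 0.2594]
eef_rot: [-3.142, 0.001, 0.331]
force: [0.1, 0.3, 0.2]
grip_width: 0.0661
grip_force: 0.0
```

Request:
servo_tool --pt "70 0 0 0 0 0 0.1774" --pt "70 0 0 0.03 0 0 0" --pt "70 0 0 0.03 0 0 0" --pt "70 0 0 0 0 0 0" --pt "70 0 0 0 0 0 0" --pt "70 0 0 0 0 0 0" --pt "70 0 0 0 0 0 0" --pt "70 0 0 0 0 0 0"

```text
time_s: 14.2
ee_pos: [0.5713, 0.2883, 0.2]
eef_rot: [-3.141, -0.0, 0.159]
force: [-0.4, 0.2, -0.4]
grip_width: 0.0653
grip_force: 0.0
```

```bash
python3 - <<'E'
from h import *
st();c=cam('wrist','w1');print(np.round(c['pose'],3),c['mtx'][0]);go([.571,.2866,.021],.16)
E
```

```text
{'time_s': np.float64(14.2), 'ee_pos': array([0.5713, 0.2883, 0.2   ]), 'eef_rot': array([-3.1415e+00, -4.0000e-04,  1.5910e-01]), 'force': array([-0.3869,  0.1838, -0.3653]), 'grip_width': np.float64(0.0653), 'grip_force': np.float64(0.0), 'qpos': array([ 0.4101,  0.5072,  1.246 , -0.    ,  1.388 ,  1.8218])}
[[ 0.158  0.96   0.233  0.638]
 [-0.987  0.154  0.038  0.299]
 [ 0.001 -0.236  0.972  0.38 ]
 [ 0.     0.     0.     1.   ]] [295.84532461   0.         320.48014469]
shift [-0.0005  0.0016  0.1788] n 2.861347015311813 turn z -0.0009 n 0.004780073005507779
```

View pics/w1.png

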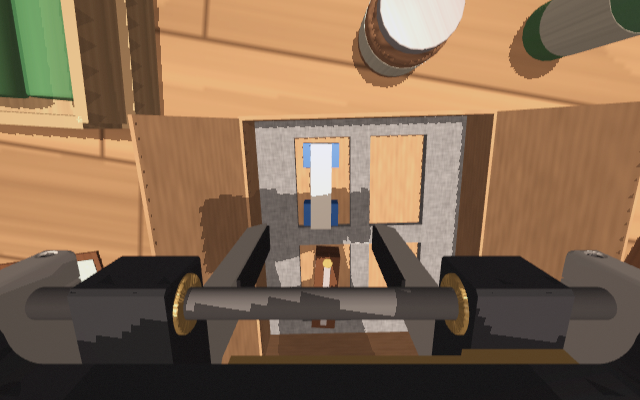

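The wrist view shows the pump untouched (bar centre about (321,186)) and the corkscrew below it at (325,285). Descending and gripping the waist.

Request:
servo_tool --pt "70 0 0.0015 0.05 0 0 0" --pt "70 0 0 0.05 0 0 0" --pt "70 0 0 0.05 0 0 0" --pt "70 0 0 0.02 0 0 0" --pt "70 0 0 0.011 0 0 0" --pt "70 0 0 0 0 0 0" --pt "10 0 0 0 0 0 0" --pt "10 0 0 0 0 0 0" --force 30

```text
time_s: 15.25
ee_pos: [0.5719, 0.287, 0.0198]
eef_rot: [-3.141, -0.002, 0.159]
force: [-0.4, 0.7, 0.0]
grip_width: 0.0491
grip_force: 0.0
```

Request:
servo_tool --pt "10 0 0 0 0 0 0" --pt "10 0 0 0 0 0 0" --pt "10 0 0 0 0 0 0" --pt "10 0 0 0 0 0 0" --pt "10 0 0 -0.03 0 0 0" --pt "10 0 0 -0.05 0 0 0" --pt "10 0 0 -0.05 0 0 0" --pt "10 0 0 -0.06 0 0 0"

```text
time_s: 16.25
ee_pos: [0.5709, 0.2865, 0.2093]
eef_rot: [3.141, 0.002, 0.159]
force: [0.4, 0.7, -0.5]
grip_width: 0.0239
grip_force: 30.0
```

Request:
servo_tool --pt "10 0 0 -0.02 0 0 0" --pt "10 -0.0177 0.0512 0 0 0 0" --pt "10 -0.0177 0.0512 0 0 0 0" --pt "10 -0.0177 0.0512 0 0 0 0" --pt "10 -0.0177 0.0512 0 0 0 0" --pt "10 -0.0177 0.0512 0 0 0 0" --pt "10 -0.0177 0.0512 0 0 0 0" --pt "10 -0.0177 0.0512 0 0 0 0"

```text
time_s: 17.25
ee_pos: [0.5052, -0.0884, 0.2285]
eef_rot: [3.142, 0.0, 0.159]
force: [-0.0, 0.0, -1.5]
grip_width: 0.0237
grip_force: 30.0
```

Request:
servo_tool --pt "10 -0.0177 0.0512 0 0 0 0" --pt "10 -0.0177 0.0512 0 0 0 0" --pt "10 0 0 0 0 0 0.152" --pt "10 0 0 0 0 0 0.152" --pt "10 0 0 0.04 0 0 0" --pt "10 0 0 0 0 0 0" --pt "10 0 0 0 0 0 0" --pt "10 0 0 0 0 0 0"

```text
time_s: 18.25
ee_pos: [0.4877, -0.1936, 0.19]
eef_rot: [3.141, -0.002, -0.145]
force: [0.3, 0.1, -2.1]
grip_width: 0.0237
grip_force: 30.0
```

```bash
cat >> h.py <<'E'
def meas(c,mask,z,minn=80):
    n,l,s,ce=cv2.connectedComponentsWithStats(mask.astype(np.uint8))
    for i in range(1,n):
        if s[i,4]>minn:
            v,u=np.where(l==i);q=np.array([ray(c,a,b,z)[:2] for a,b in zip(u,v)])
            (x,y),(w,h),a=cv2.minAreaRect((q*1000).astype(np.float32))
            if w<h: w,h,a=h,w,a+90
            a=(a+90)%180-90
            print(np.round(ce[i]),s[i,:5],'rect',round(x,1),round(y,1),round(w,1),round(h,1),'yaw',round(np.deg2rad(a),4),'mean',np.round(q.mean(0)*1000,1))
E
python3 - <<'E'
from h import *
st();c=cam('wrist','w2');print(np.round(c['pose'][:3,3],3))
hsv=cv2.cvtColor(c['pixels'],cv2.COLOR_RGB2HSV)
yel=(hsv[...,0]>22)&(hsv[...,0]<38)&(hsv[...,1]>170)&(hsv[...,2]>70)
print('yellow floor');meas(c,yel,.012)
h,s,v=cv2.split(hsv)
E
```

```text
{'time_s': np.float64(18.25), 'ee_pos': array([ 0.4877, -0.1936,  0.19  ]), 'eef_rot': array([ 3.141e+00, -1.800e-03, -1.446e-01]), 'force': array([ 0.3378,  0.1135, -2.067 ]), 'grip_width': np.float64(0.0237), 'grip_force': np.float64(29.9997), 'qpos': array([-4.4780e-01,  2.5580e-01,  1.6142e+00, -1.0000e-04,  1.2696e+00,
        1.2677e+00])}
[ 0.555 -0.203  0.37 ]
yellow floor
```

View pics/w2.png

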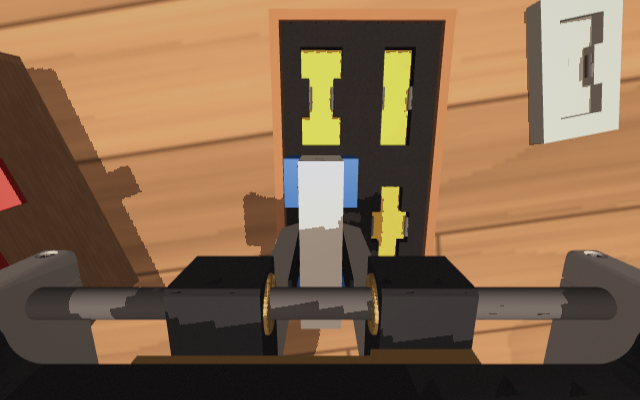

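The wrist view shows the held pump (320,230), its cutout at (321,97) and the corkscrew slot at (395,97). The white look-alike plate is off to the right. Measuring the two floors and the pump's offset in the grip.

```bash
python3 - <<'E'
from h import *
c=last('wrist');hsv=cv2.cvtColor(c['pixels'],cv2.COLOR_RGB2HSV);h,s,v=cv2.split(hsv)
print(hsv[97,321],hsv[120,395],hsv[180,292])
yel=(h>22)&(h<38)&(s>100)&(v>70)
print('floor');meas(c,yel,.012)
P=cloud(c);z=P[...,2]
# held pump
o=ctrl.get_obs();Rt=R.from_euler('xyz',o['eef_rot']);Q=Rt.inv().apply((P-o['ee_pos']).reshape(-1,3)).reshape(P.shape)
bl=(h>95)&(h<125)&(s>90);wh=(s<40)&(v>120)
m=bl&(abs(Q[...,0])<.08)&(abs(Q[...,1])<.04)&(abs(Q[...,2])<.05);print('blue tool-frame',m.sum(),Q[m].min(0),Q[m].max(0),np.percentile(Q[m],[2,98],axis=0))
m=wh&(abs(Q[...,0])<.08)&(abs(Q[...,1])<.02)&(abs(Q[...,2])<.05);print('white',m.sum(),np.percentile(Q[m],[1,99],axis=0),Q[m].max(0),Q[m].min(0))
E
```

```text
[ 30 144 218] [ 30 145 218] [107 122 199]
floor
[321.  98.] [ 301   51   41   95 2907] rect 586.5 -208.7 102.7 45.1 yaw -0.1449 mean [ 587.8 -208.4]
[395.  98.] [ 380   51   31   95 2361] rect 574.2 -293.0 102.7 30.9 yaw -0.1466 mean [ 575.4 -292.7]
[390. 221.] [ 378  186   28   71 1282] rect 427.7 -276.3 92.8 32.1 yaw -0.1461 mean [ 428.7 -274.4]
blue tool-frame 1501 [-0.02783777 -0.02116784 -0.04453367] [0.05182219 0.02101721 0.00676592] [[-0.02382668 -0.02065854 -0.01513743]
 [ 0.05171743  0.02047383 -0.00076545]]
white 2988 [[ 0.01489665 -0.01187074 -0.02719592]
 [ 0.05133562  0.01151723 -0.02436878]] [ 0.05156585  0.01184129 -0.02390481] [-0.02009951 -0.01220773 -0.02838202]
```

Request:
servo_tool --pt "10 0.0492 0.0004 0 0 0 0" --pt "10 0.0492 0.0003 0 0 0 0" --pt "10 0 0 0.05 0 0 0" --pt "10 0 0 0.05 0 0 0" --pt "10 0 0 0.035 0 0 0" --pt "10 0 0 0.008 0 0 0" --pt "10 0 0 0 0 0 0" --pt "10 0 0 0 0 0 0"

```text
time_s: 19.3
ee_pos: [0.5854, -0.2087, 0.0476]
eef_rot: [3.141, -0.003, -0.145]
force: [0.6, -0.2, -1.6]
grip_width: 0.0245
grip_force: 30.0
```

```bash
python3 - <<'E'
from h import *
st();go([.585,-.2085,.035],-.145)
E
```

```text
{'time_s': np.float64(19.3), 'ee_pos': array([ 0.5854, -0.2087,  0.0476]), 'eef_rot': array([ 3.1409e+00, -2.8000e-03, -1.4480e-01]), 'force': array([ 0.6007, -0.242 , -1.643 ]), 'grip_width': np.float64(0.0245), 'grip_force': np.float64(29.9996), 'qpos': array([-0.4014,  0.6171,  1.4497, -0.    ,  1.0719,  1.3142])}
shift [-0.0004 -0.0001  0.0126] n 0.20171898056456444 turn z 0.0002 n 0.0011794300007941286
```

Good alignment. Lower gently.

Request:
servo_tool --pt "10 0 0 0.004 0 0 0" --pt "10 0 0 0.003 0 0 0" --pt "10 0 0 0.003 0 0 0" --pt "10 0 0 0.002 0 0 0" --pt "10 0 0 0.001 0 0 0" --pt "10 0 0 0 0 0 0" --pt "10 0 0 0 0 0 0" --pt "10 0 0 0 0 0 0"

```text
time_s: 20.3
ee_pos: [0.585, -0.2085, 0.0338]
eef_rot: [3.141, -0.001, -0.145]
force: [-1.7, 1.3, 9.2]
grip_width: 0.024
grip_force: 30.0
```

Request:
servo_tool --pt "60 0 0 0 0 0 0" --pt "60 0 0 0 0 0 0" --pt "60 0 0 0 0 0 0" --pt "60 0 0 -0.05 0 0 0" --pt "0 0.0015 0 0 0 0 0" --pt "0 0 0 0 0 0 0" --pt "0 0 0 0 0 0 0" --pt "0 0 0 0 0 0 0"

```text
time_s: 21.3
ee_pos: [0.5856, -0.2084, 0.0818]
eef_rot: [-3.141, 0.001, -0.145]
force: [-0.1, -0.0, 0.3]
grip_width: 0.0202
grip_force: 0.0
```

Request:
servo_tool --pt "0 0 0 0.015 0 0 0" --pt "0 0 0 0.008 0 0 0" --pt "0 0 0 0.003 0 0 0" --pt "0 0 0 0.002 0 0 0" --pt "0 0 0 0.002 0 0 0" --pt "0 0 0 0.001 0 0 0" --pt "0 0 0 0 0 0 0" --pt "0 0 0 0 0 0 0"

```text
time_s: 22.3
ee_pos: [0.586, -0.2092, 0.0523]
eef_rot: [3.141, -0.001, -0.145]
force: [-4.1, -1.9, 12.4]
grip_width: 0.0004
grip_force: 6.2
```

Request:
servo_tool --pt "0 0 0 0.001 0 0 0" --pt "0 0 0 0.001 0 0 0" --pt "0 0 0 0 0 0 0" --pt "0 0 0 0 0 0 0" --pt "0 0 0 0 0 0 0" --pt "0 0 0 0 0 0 0" --pt "0 0 0 0 0 0 0" --pt "0 0 0 0 0 0 0"

```text
time_s: 23.3
ee_pos: [0.5861, -0.2092, 0.0521]
eef_rot: [3.14, -0.001, -0.145]
force: [-13.3, 1.2, 30.2]
grip_width: 0.0004
grip_force: 15.1
```

Request:
servo_tool --pt "0 0 0 -0.03 0 0 0" --pt "60 0 0 -0.06 0 0 0" --pt "60 0 0 -0.06 0 0 0" --pt "60 -0.0237 -0.0492 -0.05 0 0 0" --pt "60 -0.0237 -0.0492 0 0 0 0" --pt "60 -0.0237 -0.0492 0 0 0 0" --pt "60 -0.0237 -0.0492 0 0 0 0" --pt "60 -0.0237 -0.0492 0 0 0 0" --force 30

```text
time_s: 24.3
ee_pos: [0.5059, 0.0454, 0.2412]
eef_rot: [3.142, 0.0, -0.145]
force: [0.8, 0.4, -0.9]
grip_width: 0.0561
grip_force: 0.0
```

Request:
servo_tool --pt "60 -0.0237 -0.0492 0 0 0 0" --pt "60 -0.0237 -0.0492 0 0 0 0" --pt "60 -0.0237 -0.0492 0 0 0 0" --pt "60 -0.0237 -0.0492 0 0 0 0" --pt "60 0 0 0 0 0 -0.125" --pt "60 0 0 0 0 0 -0.125" --pt "60 0 0 0.03 0 0 0" --pt "60 0 0 0 0 0 0"

```text
time_s: 25.3
ee_pos: [0.4405, 0.2519, 0.2098]
eef_rot: [3.14, 0.004, 0.105]
force: [0.0, 0.1, 0.9]
grip_width: 0.0565
grip_force: 0.0
```

```bash
python3 - <<'E'
from h import *
c=cam('scene');P=cloud(c);q=w2c(P);z=P[...,2]
m=(abs(q[...,0]+.069)<.062)&(abs(q[...,1]-.046)<.04)&(z>.03)&(z<.052);print(m.sum())
print(cv2.minAreaRect((P[m][:,:2]*1000).astype(np.float32)))
a=np.array([.5865,-.2087]);qq=w2c(P,a,-.145);m=(abs(qq[...,0])<.05)&(abs(qq[...,1])<.01);print('pump top z',np.percentile(z[m],[5,50,95]))
st();go([.4395,.2596,.02],.105)
E
```

```text
292
((438.8996887207031, 259.3442687988281), (103.11138916015625, 32.296817779541016), 5.296639919281006)
pump top z [0.03352329 0.05192699 0.05456029]
{'time_s': np.float64(25.35), 'ee_pos': array([0.4411, 0.2522, 0.2113]), 'eef_rot': array([3.141e+00, 1.700e-03, 1.050e-01]), 'force': array([-0.9367,  0.0701,  0.6031]), 'grip_width': np.float64(0.0559), 'grip_force': np.float64(0.0), 'qpos': array([0.4473, 0.2027, 1.6286, 0.    , 1.3122, 1.9131])}
shift [-0.0005 -0.0077  0.1913] n 3.0637044237307753 turn z -0.0 n 9.285650766101555e-05
```

Request:
servo_tool --pt "60 0 -0.0077 0.05 0 0 0" --pt "60 0 0 0.05 0 0 0" --pt "60 0 0 0.05 0 0 0" --pt "60 0 0 0.03 0 0 0" --pt "60 0 0 0.012 0 0 0" --pt "60 0 0 0 0 0 0" --pt "10 0 0 0 0 0 0" --pt "10 0 0 0 0 0 0" --force 30

```text
time_s: 26.35
ee_pos: [0.4411, 0.2602, 0.0209]
eef_rot: [-3.141, -0.002, 0.105]
force: [0.1, -0.1, 0.9]
grip_width: 0.0397
grip_force: 0.0
```

Request:
servo_tool --pt "10 0 0 0 0 0 0" --pt "10 0 0 0 0 0 0" --pt "10 0 0 0 0 0 0" --pt "10 0 0 -0.03 0 0 0" --pt "10 0 0 -0.05 0 0 0" --pt "10 0 0 -0.06 0 0 0" --pt "10 0 0 -0.06 0 0 0" --pt "10 0 0 -0.01 0 0 0"

```text
time_s: 27.35
ee_pos: [0.4414, 0.2604, 0.2337]
eef_rot: [-3.139, -0.006, 0.105]
force: [-0.5, 0.0, -1.9]
grip_width: 0.0299
grip_force: 30.0
```

```bash
python3 - <<'E'
from h import *
st();t=c2w(-.1,0,np.array([.5744,-.292]),-.145);go([*t,.22],-.145)
E
```

```text
{'time_s': np.float64(27.35), 'ee_pos': array([0.4414, 0.2604, 0.2337]), 'eef_rot': array([-3.1394, -0.0059,  0.1052]), 'force': array([-0.5407,  0.0206, -1.9116]), 'grip_width': np.float64(0.0299), 'grip_force': np.float64(29.9987), 'qpos': array([0.4615, 0.1907, 1.5903, 0.    , 1.3543, 1.9271])}
shift [-0.0228  0.5386  0.0124] n 8.627875755108816 turn z 0.2502 n 1.3454186522367595
```

Request:
servo_tool --pt "10 -0.0023 0.0539 0 0 0 0" --pt "10 -0.0023 0.0539 0 0 0 0" --pt "10 -0.0023 0.0539 0 0 0 0" --pt "10 -0.0023 0.0539 0 0 0 0" --pt "10 -0.0023 0.0539 0 0 0 0" --pt "10 -0.0023 0.0539 0 0 0 0" --pt "10 -0.0023 0.0539 0 0 0 0" --pt "10 -0.0023 0.0539 0 0 0 0"

```text
time_s: 28.35
ee_pos: [0.4669, -0.1725, 0.2286]
eef_rot: [-3.141, 0.002, 0.105]
force: [0.4, 1.3, -0.7]
grip_width: 0.0297
grip_force: 30.0
```

Request:
servo_tool --pt "10 -0.0023 0.0539 0 0 0 0" --pt "10 -0.0023 0.0539 0 0 0 0" --pt "10 0 0 0 0 0 0.125" --pt "10 0 0 0.04 0 0 0.125" --pt "10 0 0 0 0 0 0" --pt "10 0 0 0 0 0 0" --pt "10 0 0 0 0 0 0" --pt "10 0 0 0 0 0 0"

```text
time_s: 29.35
ee_pos: [0.4745, -0.2785, 0.1906]
eef_rot: [3.141, -0.001, -0.144]
force: [0.5, -0.2, -1.5]
grip_width: 0.0296
grip_force: 30.0
```

```bash
python3 - <<'E'
from h import *
st()
c=cam('wrist','w3');hsv=cv2.cvtColor(c['pixels'],cv2.COLOR_RGB2HSV);h,s,v=cv2.split(hsv)
yel=(h>22)&(h<38)&(s>100)&(v>70);meas(c,yel,.012)
P=cloud(c);o=ctrl.get_obs();Rt=R.from_euler('xyz',o['eef_rot']);Q=Rt.inv().apply((P-o['ee_pos']).reshape(-1,3)).reshape(P.shape)
m=(abs(Q[...,0])<.08)&(abs(Q[...,1])<.03)&(Q[...,2]<-.015)&(Q[...,2]>-.035)&(Q[...,0]>.012);print(m.sum(),Q[m].min(0),Q[m].max(0),np.percentile(Q[m],[1,99],axis=0))
for a in(.015,.03,.044):
    k=m&(abs(Q[...,0]-a)<.005);print(a,Q[k][:,1].min(),Q[k][:,1].max())
E
```

```text
{'time_s': np.float64(29.35), 'ee_pos': array([ 0.4745, -0.2785,  0.1906]), 'eef_rot': array([ 3.1411e+00, -1.1000e-03, -1.4380e-01]), 'force': array([ 0.5062, -0.1601, -1.5162]), 'grip_width': np.float64(0.0296), 'grip_force': np.float64(29.9986), 'qpos': array([-0.5974,  0.3119,  1.5406,  0.    ,  1.2879,  1.1172])}
[319.  97.] [ 304   50   31   95 2548] rect 574.7 -291.5 102.7 33.5 yaw -0.1447 mean [ 575.5 -291.4]
[320. 181.] [310 170  22  22 384] rect 479.9 -279.5 26.1 25.8 yaw -0.1444 mean [ 479.7 -279.3]
[239. 224.] [234 201  12  46 289] rect 439.6 -168.6 60.3 10.7 yaw -0.1104 mean [ 439.9 -169. ]
3756 [ 0.01201155 -0.01509434 -0.02700858] [ 0.04904339  0.01494362 -0.01630388] [[ 0.0123832  -0.014768   -0.02607835]
 [ 0.04888814  0.01450069 -0.01804954]]
0.015 -0.014999377174927971 0.014574783064901514
0.03 -0.015094342939768652 0.014913383863102193
0.044 -0.014808796598929133 0.014943624350863256
```

View pics/w3.png

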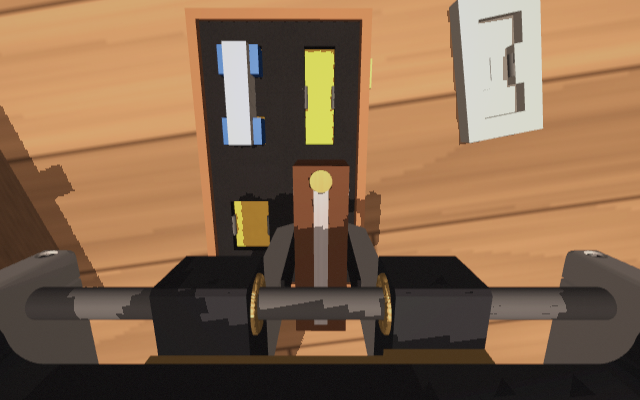

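The view shows the pump seated in its cutout (240,95), the held wooden corkscrew (320,240), and its empty slot (319,97).

Request:
servo_tool --pt "10 0.051 -0.0008 0 0 0 0" --pt "10 0.051 -0.0007 0 0 0 0" --pt "10 0 0 0.05 0 0 0" --pt "10 0 0 0.05 0 0 0" --pt "10 0 0 0.036 0 0 0" --pt "10 0 0 0.007 0 0 0" --pt "10 0 0 0 0 0 0" --pt "10 0 0 0 0 0 0"

```text
time_s: 30.4
ee_pos: [0.5762, -0.2922, 0.0489]
eef_rot: [3.14, -0.003, -0.145]
force: [-0.1, 0.0, -1.8]
grip_width: 0.0296
grip_force: 30.0
```

```bash
python3 - <<'E'
from h import *
st();go([.5757,-.2916,.034],-.145)
E
```

```text
{'time_s': np.float64(30.4), 'ee_pos': array([ 0.5762, -0.2922,  0.0489]), 'eef_rot': array([ 3.1405e+00, -2.7000e-03, -1.4470e-01]), 'force': array([-0.0972,  0.0365, -1.8044]), 'grip_width': np.float64(0.0296), 'grip_force': np.float64(29.9987), 'qpos': array([-0.526 ,  0.6645,  1.367 , -0.    ,  1.107 ,  1.1895])}
shift [-0.0007 -0.0005  0.0149] n 0.2384113665393028 turn z 0.0003 n 0.0014678111822282365
```

Request:
servo_tool --pt "10 -0.0005 -0.0005 0.005 0 0 0" --pt "10 0 0 0.003 0 0 0" --pt "10 0 0 0.003 0 0 0" --pt "10 0 0 0.002 0 0 0" --pt "10 0 0 0.0015 0 0 0" --pt "10 0 0 0 0 0 0" --pt "10 0 0 0 0 0 0" --pt "10 0 0 0 0 0 0"

```text
time_s: 31.4
ee_pos: [0.5758, -0.2917, 0.034]
eef_rot: [3.14, -0.003, -0.145]
force: [-0.7, -0.5, 10.6]
grip_width: 0.0297
grip_force: 30.0
```

Request:
servo_tool --pt "65 0 0 0 0 0 0" --pt "65 0 0 0 0 0 0" --pt "65 0 0 0 0 0 0" --pt "65 0 0 -0.05 0 0 0" --pt "0 -0.001 0 0 0 0 0" --pt "0 0 0 0 0 0 0" --pt "0 0 0 0 0 0 0" --pt "0 0 0 0 0 0 0"

```text
time_s: 32.4
ee_pos: [0.5737, -0.2908, 0.0814]
eef_rot: [-3.141, 0.001, -0.145]
force: [-0.2, -0.1, -0.2]
grip_width: 0.0244
grip_force: 0.0
```

Request:
servo_tool --pt "0 0 0 0.015 0 0 0" --pt "0 0 0 0.008 0 0 0" --pt "0 0 0 0.003 0 0 0" --pt "0 0 0 0.002 0 0 0" --pt "0 0 0 0.002 0 0 0" --pt "0 0 0 0.001 0 0 0" --pt "0 0 0 0.001 0 0 0" --pt "0 0 0 0 0 0 0"

```text
time_s: 33.4
ee_pos: [0.5739, -0.2925, 0.0523]
eef_rot: [3.139, -0.001, -0.145]
force: [-10.4, -3.0, 21.4]
grip_width: 0.0003
grip_force: 10.7
```

Request:
servo_tool --pt "0 0 0 0.001 0 0 0" --pt "0 0 0 0 0 0 0" --pt "0 0 0 0 0 0 0" --pt "0 0 0 0 0 0 0" --pt "0 0 0 0 0 0 0" --pt "0 0 0 0 0 0 0" --pt "0 0 0 0 0 0 0" --pt "0 0 0 0 0 0 0"

```text
time_s: 34.4
ee_pos: [0.5739, -0.2929, 0.0521]
eef_rot: [3.138, -0.002, -0.145]
force: [-14.4, -4.0, 28.6]
grip_width: 0.0006
grip_force: 14.2
```

Request:
servo_tool --pt "0 0 0 -0.03 0 0 0" --pt "70 0 0 -0.06 0 0 0" --pt "70 0 0 -0.06 0 0 0" --pt "70 -0.0117 -0.0527 -0.06 0 0 0" --pt "70 -0.0117 -0.0527 0 0 0 0" --pt "70 -0.0117 -0.0527 0 0 0 0" --pt "70 -0.0117 -0.0527 0 0 0 0" --pt "70 -0.0117 -0.0527 0 0 0 0" --force 12

```text
time_s: 35.4
ee_pos: [0.5546, -0.0323, 0.2452]
eef_rot: [-3.142, 0.0, -0.145]
force: [0.6, -0.8, 0.3]
grip_width: 0.065
grip_force: 0.0
```

Request:
servo_tool --pt "70 -0.0117 -0.0527 0 0 0 0" --pt "70 0 0 0 0 0 -0.173" --pt "70 0 0 0 0 0 -0.173" --pt "70 0 0 0 0 0 -0.173" --pt "70 0 0 0 0 0 -0.173" --pt "70 0 0 0 0 0 -0.173" --pt "70 0 0 0 0 0 -0.173" --pt "70 0 0 0 0 0 -0.173"

```text
time_s: 36.4
ee_pos: [0.551, 0.0199, 0.2451]
eef_rot: [-3.141, 0.0, 1.072]
force: [0.0, 0.5, -0.4]
grip_width: 0.0657
grip_force: 0.0
```

Request:
servo_tool --pt "70 0 0 0 0 0 -0.173" --pt "70 0 0 0 0 0 -0.173" --pt "70 0 0 0 0 0 -0.173" --pt "70 0 0 0 0 0 -0.171" --pt "70 0 0 0 0 0 0" --pt "70 0 0 0 0 0 0" --pt "70 0 0 0 0 0 0" --pt "70 0 0 0 0 0 0"

```text
time_s: 37.4
ee_pos: [0.551, 0.0199, 0.2457]
eef_rot: [-3.142, -0.0, 1.755]
force: [0.1, -2.0, -0.1]
grip_width: 0.0658
grip_force: 0.0
```

```bash
python3 - <<'E'
from h import *
cam('scene');c=cam('top');P=cloud(c);z=P[...,2]
for nm,a in(('pump',[.5865,-.2087]),('cork',[.5747,-.2915])):
    qq=w2c(P,np.array(a),-.145);m=(abs(qq[...,0])<.045)&(abs(qq[...,1])<.008);print(nm,np.percentile(z[m],[5,50,95]))
st();go([.5505,.031,.132],CY+np.pi/2)
E
```

```text
pump [0.04882811 0.05266819 0.0557974 ]
cork [0.05000138 0.05296765 0.05587287]
{'time_s': np.float64(37.5), 'ee_pos': array([0.551 , 0.0199, 0.2458]), 'eef_rot': array([-3.1416, -0.    ,  1.7556]), 'force': array([-0.5163, -0.1107, -0.2011]), 'grip_width': np.float64(0.0655), 'grip_force': np.float64(0.0), 'qpos': array([-0.0304,  0.2752,  1.4588,  0.    ,  1.4077, -0.2152])}
shift [0.011  0.0015 0.1138] n 1.8289305761678374 turn z -0.0002 n 0.001219143804919917
```

Request:
servo_tool --pt "70 0.011 0.0015 0.05 0 0 0" --pt "70 0 0 0.04 0 0 0" --pt "70 0 0 0.024 0 0 0" --pt "70 0 0 0 0 0 0" --pt "20 0 0 0 0 0 0" --pt "20 0 0 0 0 0 0" --pt "20 0 0 0 0 0 0" --pt "20 0 0 0 0 0 0" --force 12

```text
time_s: 38.5
ee_pos: [0.5506, 0.0308, 0.1323]
eef_rot: [3.141, 0.0, 1.756]
force: [-0.8, -2.0, 2.7]
grip_width: 0.0357
grip_force: 12.0
```

Request:
servo_tool --pt "20 0 0 0 0 0 0" --pt "20 0.011 0 -0.0086 0 0 0" --pt "20 0.0121 0 -0.007 0 0 0" --pt "20 0.0129 0 -0.0053 0 0 0" --pt "20 0.0135 0 -0.0036 0 0 0" --pt "20 0.0139 0 -0.0017 0 0 0" --pt "20 0.014 0 0 0 0 0" --pt "20 0.0138 0 0.002 0 0 0"

```text
time_s: 39.5
ee_pos: [0.5335, 0.1215, 0.156]
eef_rot: [3.141, 0.0, 1.756]
force: [2.2, -2.1, -4.6]
grip_width: 0.0356
grip_force: 12.0
```

Request:
servo_tool --pt "20 0.0134 0 0.0038 0 0 0" --pt "20 0.0128 0 0.0056 0 0 0" --pt "20 0.0119 0 0.0073 0 0 0" --pt "20 0.0109 0 0.0088 0 0 0" --pt "20 0.0096 0 0.0102 0 0 0" --pt "20 0.0082 0 0.0114 0 0 0" --pt "20 0.0066 0 0.0123 0 0 0" --pt "20 0.0047 0 0.0127 0 0 0"

```text
time_s: 40.5
ee_pos: [0.5193, 0.1977, 0.083]
eef_rot: [3.141, -0.0, 1.756]
force: [1.6, -0.5, 16.8]
grip_width: 0.0357
grip_force: 12.0
```

Request:
servo_tool --pt "20 0 0 0 0 0 0" --pt "70 0 0 0 0 0 0" --pt "70 0 0 0 0 0 0" --pt "70 0 0 0 0 0 0" --pt "70 0 0 -0.05 0 0 0" --pt "70 0 0 -0.06 0 0 0" --pt "70 0 0 -0.06 0 0 0" --pt "70 0 0 0 0 0 0"

```text
time_s: 41.5
ee_pos: [0.5205, 0.1977, 0.2586]
eef_rot: [3.134, -0.001, 1.756]
force: [0.1, 0.4, -1.4]
grip_width: 0.0658
grip_force: 0.0
```

```bash
python3 - <<'E'
from h import *
st();go([.4772,.422,.26],CY+np.pi/2)
E
```

```text
{'time_s': np.float64(41.5), 'ee_pos': array([0.5205, 0.1977, 0.2586]), 'eef_rot': array([ 3.1336e+00, -9.0000e-04,  1.7561e+00]), 'force': array([ 0.086 ,  0.3548, -1.4385]), 'grip_width': np.float64(0.0658), 'grip_force': np.float64(0.0), 'qpos': array([0.2972, 0.2754, 1.4291, 0.    , 1.4291, 0.1119])}
shift [ 0.2284 -0.0012 -0.0012] n 3.655221521583805 turn z 0.0003 n 0.0015798695305133622
```

Request:
servo_tool --pt "70 0.0571 0 0 0 0 0" --pt "70 0.0571 0 0 0 0 0" --pt "70 0.0571 0 0 0 0 0" --pt "70 0.0571 -0.001 0 0 0 0" --pt "70 0 0 0.05 0 0 0" --pt "70 0 0 0.05 0 0 0" --pt "70 0 0 0.026 0 0 0" --pt "70 0 0 0 0 0 0"

```text
time_s: 42.5
ee_pos: [0.4752, 0.4208, 0.1252]
eef_rot: [-3.137, 0.002, 1.756]
force: [0.6, -0.5, 1.4]
grip_width: 0.0656
grip_force: 0.0
```

Request:
servo_tool --pt "20 0 0 0 0 0 0" --pt "20 0 0 0 0 0 0" --pt "20 0 0 0 0 0 0" --pt "20 0 0 0 0 0 0" --pt "20 0 0 0 0 0 0" --pt "20 -0.0107 0 -0.0084 0 0 0" --pt "20 -0.0117 0 -0.0069 0 0 0" --pt "20 -0.0125 0 -0.0053 0 0 0" --force 12

```text
time_s: 43.5
ee_pos: [0.4837, 0.3869, 0.1488]
eef_rot: [3.139, -0.0, 1.756]
force: [10.8, 1.7, -7.9]
grip_width: 0.036
grip_force: 12.0
```

Request:
servo_tool --pt "20 -0.0125 0 -0.006 0 0 0" --pt "20 -0.0134 0 -0.0029 0 0 0" --pt "20 -0.0136 0 0 0 0 0" --pt "20 -0.0135 0 0.0016 0 0 0" --pt "20 -0.0132 0 0.0033 0 0 0" --pt "20 -0.0126 0 0.005 0 0 0" --pt "20 -0.0119 0 0.0066 0 0 0" --pt "20 -0.0109 0 0.0081 0 0 0"

```text
time_s: 44.5
ee_pos: [0.5024, 0.2875, 0.1335]
eef_rot: [3.138, -0.001, 1.756]
force: [7.1, 4.5, 0.5]
grip_width: 0.0359
grip_force: 12.0
```

```bash
python3 - <<'E'
from h import *
st();print(w2c(ctrl.get_obs()['ee_pos']));go([*c2w(0,.129-.0674),.072+.0798-.019]);go([*c2w(0,.029),.083])
E
```

```text
{'time_s': np.float64(44.5), 'ee_pos': array([0.5024, 0.2875, 0.1335]), 'eef_rot': array([ 3.1383e+00, -1.0000e-03,  1.7560e+00]), 'force': array([7.0571, 4.4675, 0.503 ]), 'grip_width': np.float64(0.0359), 'grip_force': np.float64(11.9998), 'qpos': array([4.5650e-01, 4.2750e-01, 1.5210e+00, 1.0000e-04, 1.1896e+00,
       2.7130e-01])}
[0.00168278 0.06128558]
shift [ 0.0003 -0.0017  0.0007] n 0.029798464169699654 turn z 0 n 0.0
shift [-0.0323 -0.0019  0.0505] n 0.9598423862756428 turn z 0 n 0.0
```

Request:
servo_tool --pt "20 -0.0098 0 0.0094 0 0 0" --pt "20 -0.0085 0 0.0106 0 0 0" --pt "20 -0.007 0 0.0116 0 0 0" --pt "20 -0.0044 0 0.009 0 0 0" --pt "20 -0.003 0 0.0095 0 0 0" --pt "20 0 0 0 0 0 0" --pt "20 0 0 0 0 0 0" --pt "20 0 0 0 0 0 0"

```text
time_s: 45.5
ee_pos: [0.5084, 0.2553, 0.0831]
eef_rot: [3.139, 0.0, 1.756]
force: [8.1, 0.6, -1.6]
grip_width: 0.036
grip_force: 12.0
```

Request:
servo_tool --pt "70 0 0 0 0 0 0" --pt "70 0 0 0 0 0 0" --pt "70 0 0 0 0 0 0" --pt "70 0 0 -0.05 0 0 0" --pt "70 0 0 -0.05 0 0 0" --pt "70 -0.06 0 -0.05 0 0 0" --pt "70 -0.06 0 0 0 0 0" --pt "70 -0.06 0 0 0 0 0"

```text
time_s: 46.5
ee_pos: [0.5384, 0.0887, 0.2232]
eef_rot: [3.141, 0.0, 1.757]
force: [1.5, 0.6, -0.9]
grip_width: 0.0657
grip_force: 0.0
```

Request:
servo_tool --pt "70 -0.06 0 0 0 0 0" --pt "70 -0.06 0 0 0 0 0" --pt "70 -0.06 0 0 0 0 0" --pt "70 0 0 0 0 0 0" --pt "70 0 0 0 0 0 0" --pt "70 0 0 0 0 0 0" --pt "70 0 0 0 0 0 0" --pt "70 0 0 0 0 0 0"

```text
time_s: 47.5
ee_pos: [0.5715, -0.0861, 0.2228]
eef_rot: [3.142, 0.0, 1.757]
force: [-0.2, -0.3, -0.2]
grip_width: 0.0661
grip_force: 0.0
```

```bash
python3 - <<'E'
from h import *
st()
for n in('top','scene'):
    c=cam(n,n+'_end');P=cloud(c);q=w2c(P);z=P[...,2]
    for s in(1,-1):
        yy=s*q[...,1];m=(yy>.03)&(yy<.12)&(abs(q[...,0])<.13)&(z>.06)&(z<.13)&(abs(q[...,0])>.03)
        k=np.polyfit(yy[m],z[m],1);print(n,s,m.sum(),'theta',-k[0],np.polyval(k,[.129,.02]))
    for nm,a in(('pump',[.5865,-.2087]),('cork',[.5747,-.2915])):
        qq=w2c(P,np.array(a),-.145);m=(abs(qq[...,0])<.045)&(abs(qq[...,1])<.008);print(nm,np.percentile(z[m],[5,50,95]))
E
```

```text
{'time_s': np.float64(47.5), 'ee_pos': array([ 0.5715, -0.0861,  0.2228]), 'eef_rot': array([3.1415e+00, 1.0000e-04, 1.7571e+00]), 'force': array([-0.169 , -0.3453, -0.2296]), 'grip_width': np.float64(0.0661), 'grip_force': np.float64(0.0), 'qpos': array([-0.2129,  0.3502,  1.4142, -0.    ,  1.3771, -0.3992])}
top 1 2192 theta 0.011638192584412843 [0.07649561 0.07776417]
top -1 2183 theta 0.012081428298397697 [0.07637941 0.07769628]
pump [0.04943161 0.05229206 0.05597671]
cork [0.04952761 0.05257415 0.05608626]
scene 1 1378 theta 0.013886419582564072 [0.07617665 0.07769027]
scene -1 1536 theta 0.01112564623223183 [0.07625327 0.07746596]
pump [0.05003623 0.05246519 0.05444045]
cork [0.05044583 0.05296564 0.05531823]
```

View pics/scene_end.png

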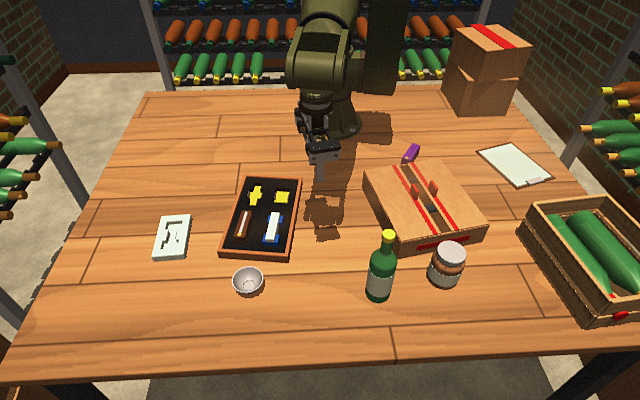

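Both flaps read shut, within depth noise. Both tools are seated, with their tops at 52 mm. Bottle, bowl and jar are where they were.

```bash
python3 -c "
from h import *
print(ctrl.hand_in())"
```

```text
the job is handed in; nothing more can be done
None
```

The job is done and handed in: only the pump and corkscrew were in the carton, both are pressed fully home in their own cutouts, both flaps are shut again, and the bottle, bowl and jar were not touched.

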